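# Nest the rough-turned bowls for seasoning

### The arm

A 7-joint arm with a two-finger parallel gripper is mounted at the origin on the work surface. World frame = base frame: x ahead of the robot, y to its left, z up, the work surface at z = 0. Lengths are in m, angles in rad, forces in N, time in s.
With the tool pointing down it reaches from about 0.425 to 0.825 m from the base axis. Payload 3.6 kg.
Tool frame: the origin (TCP) lies at the very end of the fingers, on their centre line; the grasp point (between the pads) lies r.hold_point_z behind it (r.hold_point_z is the distance from the TCP to the grasp point, in m); z points along the fingers, y is the line along which they close (so a half turn about z gives the same grasp; the last joint's range is limited). The gripper opens to 93 mm and grips with 3 to 60 N. Pads are 15 mm wide; open, the fingers measure 128 mm over their backs; the gripper's body (75 mm by 188 mm) begins 65 mm behind the grasp point.
Start: joints at [-1.323, 0.615, -0.013, 1.423, 0.008, 1.103, -0.04], TCP at [0.176, 0.626, 0.219] pointing down, gripper open.
Joint ranges: [-3.12, 3.12], [-0.3, 2.06], [-1.34, 1.32], [0.26, 2.42], [-1.36, 4.5], [0.01, 1.98], [-2.84, 2.84]. Speed limits (rad/s): [2.79, 2.79, 3.14, 3.14, 3.14, 3.14, 3.14].

### API

Orientations are given as a unit quaternion [w, x, y, z].
In Python, from cell import r gives the robot as it stands.
- The arm moves only by the tool play_rows, never from a script. Its argument "increments" is one flat list of numbers, 6 for each row, row after row: the shift along the world's x, y, z in units of 25 mm (1.0 is 25 mm), then the turn, a rotation vector about the world's x, y, z in units of 5 degrees (1.0 is 5 degrees). In form: [x, y, z, wx, wy, wz, x, y, z, wx, wy, wz, ...]. A call has 1 to 5 rows; each row shifts and turns the commanded pose from where the row before left it; what a row does not reach is not made up. A row lasts 1/12 s, in which the tool goes at most 41.7 mm and 7.16 degrees, less where a joint would pass 70% of its speed; a pose out of reach is approached as far as the arm can. A call is refused whole if a number of a shift passes 1 or a number of a turn 1, either way. A call with a gripper value outside its range is refused whole. "gripper" is the finger opening in mm, from 0 to 93, set as the call begins (left out, the last holds). The fingers move at their own pace and stop on an object; the grip force is fixed at half the most. Time passes only in rows, so rows that do not move let the fingers close. It gives the time, the measured TCP pose, the force, the opening and the grip force at its end, in the units of the state.
- r.sense(): the state, without advancing time (a new reading comes with each control period).
- r.grab_frame(name): name is "scene" or "side" or "wrist"; returns the picture (400x640x3 uint8, red, green, blue); there is no depth.
- r.get_calibration(name): a dict with "camera_matrix" (3x3 intrinsics, pixels), "cam_to_world" (4x4, takes a point from camera to world coordinates); the wrist camera has in their place "mount" (4x4, takes a point from camera to tool coordinates, whose origin is the TCP and whose axes are the flange's). Camera axes: x right, y up, looking along -z (the intrinsics and any distortion apply to the point x, -y, -z); pixel columns grow to the right and rows downward; lengths in m; the calibration is good to about 2 mm. A picture is of the moment at which its call begins: read the wrist's pose just before it. get_calibration takes no time and is no camera call.
- r.sign_off(): hands the job in; it is judged then, once.
The state is a dict: "t": time; "qpos": joint angles; "dq": joint speeds; "joint_torque": joint torques, N m; "tcp_pos": TCP position; "tcp_rot": TCP orientation; "force": force on the tool from outside, world axes, zero at the start; "wrist_torque": the same for the moment, N m; "finger_gap": finger opening in m; "finger_force": force on a finger pad.
Only numpy, scipy, OpenCV 4.12 (cv2) and the standard library are available. Lean on these libraries where they do the work, as an engineer would, in place of code of your own. Each camera call takes 0.05 s, during which the arm holds its last target. There are 200 camera calls.

### The job

Nest the rough-turned bowls mouth down for drying, smallest first and each larger one over it like a cover: the three pale bowls on the blue board (small, then medium, then large) and the two dark bowls on the white board (small, then medium). Every bowl's whole rim must end flat on its own board, and the yellow tin and the green bottle are to stay where they are.

Things in the scene. Friction and masses are not known exactly. Their poses are not given: they have to be found in the camera images.
- pale_small: Pale wooden bowl, the smallest of three pale ones, mouth down, about 80 g. Rim 74 mm outside, 62 inside, inner depth 30; narrows to 52 at the flat shoulder 38 above the rim. On top a round spigot to grip from above: 36 diameter, from 38 to 58 mm above the rim, on the axis. Origin: centre of the rim plane (underside, on the bench at the start); z up.
- pale_medium: Pale wooden bowl, the middle one of three pale ones, mouth down, about 180 g. Rim 108 mm outside, 96 inside, inner depth 62; narrows to 80 at the flat shoulder 70 above the rim. On top a round spigot to grip from above: 36 diameter, from 70 to 90 mm above the rim, on the axis. Origin: centre of the rim plane (underside, on the bench at the start); z up.
- pale_large: Pale wooden bowl, the largest of three pale ones and of all bowls, mouth down, about 320 g. Rim 144 mm outside, 132 inside, inner depth 94; narrows to 100 at the flat shoulder 102 above the rim. On top a round spigot to grip from above: 36 diameter, from 102 to 122 mm above the rim, on the axis. Origin: centre of the rim plane (underside, on the bench at the start); z up.
- dark_small: Dark brown wooden bowl, the smaller of two dark ones, mouth down, about 80 g. Rim 74 mm outside, 62 inside, inner depth 30; narrows to 52 at the flat shoulder 38 above the rim. On top a round spigot to grip from above: 36 diameter, from 38 to 58 mm above the rim, on the axis. Origin: centre of the rim plane (underside, on the bench at the start); z up.
- dark_medium: Dark brown wooden bowl, the larger of two dark ones, mouth down, about 180 g. Rim 108 mm outside, 96 inside, inner depth 62; narrows to 80 at the flat shoulder 70 above the rim. On top a round spigot to grip from above: 36 diameter, from 70 to 90 mm above the rim, on the axis. Origin: centre of the rim plane (underside, on the bench at the start); z up.
- blue_board: round blue-painted board, 176 mm diameter, 15 mm thick, fixed to the bench (wherever it is at this start). Origin: centre of its underside on the bench; its flat top is 15 mm above the origin. The pale bowls go here.
- white_board: round white-painted board, 176 mm diameter, 15 mm thick, fixed to the bench (wherever it is at this start). Origin: centre of its underside on the bench; its flat top is 15 mm above the origin. The dark bowls go here.
- wax_tin: Bystander: yellow round tin with a white lid, 64 mm diameter, 75 mm high, standing loose among the bowls. Origin: centre of its underside.
- glue_bottle: Bystander: green bottle with an orange cap, 42 mm diameter, 110 mm high, standing at the left (+y) edge of the work. Origin: centre of its underside.
Mind the look-alikes: they are no part of the job. Leave any pink or red look-alike of the blue_board alone.

How it is judged:
At the end, for the whole second after the job is handed in: Pale bowls on the blue board, dark on the white: rims flat on it (height within 4 mm, tilt under 0.06 rad), successive axes within 14 mm, large within 16 mm and the rest within 34 mm of the board's centre, all at rest and released (z of pale_small in the frame of blue_board between 0.011 and 0.019 m and angle between each of pale_small, pale_medium, pale_large, dark_small, dark_medium's own z axis and vertical below 0.06 rad and horizontal distance between each of pale_small, pale_medium and blue_board below 0.034 m and linear speed of each of pale_small, pale_medium, pale_large, dark_small, dark_medium below 0.02 m/s and angular speed of each of pale_small, pale_medium, pale_large, dark_small, dark_medium below 0.2 rad/s and z of pale_medium in the frame of blue_board between 0.011 and 0.019 m and z of pale_large in the frame of blue_board between 0.011 and 0.019 m and horizontal distance between pale_large and blue_board below 0.016 m and z of dark_small in the frame of white_board between 0.011 and 0.019 m and horizontal distance between each of dark_small, dark_medium and white_board below 0.034 m and z of dark_medium in the frame of white_board between 0.011 and 0.019 m and horizontal distance between pale_small and pale_medium below 0.014 m and horizontal distance between pale_medium and pale_large below 0.014 m and horizontal distance between dark_small and dark_medium below 0.014 m); the robot touches nothing.
It fails at once if the yellow tin is shifted by more than 25 mm (distance of wax_tin from where it was at the start of the episode above 0.025 m).
It fails at once if the bottle is shifted by more than 25 mm (distance of glue_bottle from where it was at the start of the episode above 0.025 m).
It also fails if it takes over 128 s, if anything falls off the work surface, if the arm or the gripper's body presses on something with over 40 N, if the wrist force passes 120 N, or if a joint passes its speed limit or range.

## Working session

There is one attempt and no reset: what is moved stays moved. The work goes in short steps, Python scripts to look and compute and a tool call to move; the robot and the scene stay as the last step left them, time stands still between calls to the robot, and variables do not carry over. Pictures are saved under pics/ and viewed, at most 14 in all, crops included, and the job is handed in when it is done.

Besides the shell and the picture viewer there is one more tool, called after "Request:" in YAML: its name, and indented under it one key for each argument. play_rows: Moves the arm, as the interface text tells. Its arguments: {"type":"object","properties":{"increments":{"type":"array"},"gripper":{"type":"number"}},"required":["increments"]}

```bash
mkdir -p pics; python3 - <<'E'
from cell import r
import cv2
print(r.sense(), r.hold_point_z)
for n in("scene","side"):
    cv2.imwrite(f"pics/{n}0.png",r.grab_frame(n)[:,:,::-1]); c=r.get_calibration(n); print(n,c)
print(r.get_calibration("wrist"))
E
```

```text
{'t': 0.0, 'qpos': array([-1.32254228,  0.61592409, -0.01262375,  1.42488051,  0.00812102,
        1.10340384, -0.04042398]), 'dq': array([ 0.00095941, -0.00036107, -0.0011919 , -0.00139235, -0.00205706,
        0.00250275,  0.00066976]), 'joint_torque': array([-3.60709610e-04, -4.58937550e+01,  2.09500166e-01, -1.65742368e+01,
       -6.09574746e-02,  2.07220693e-02,  2.44740713e-04]), 'tcp_pos': array([0.17613071, 0.62486203, 0.2174841 ]), 'tcp_rot': array([-1.50071796e-04,  1.36916515e-01,  9.90581760e-01, -1.27380814e-03]), 'force': array([-0.88350451,  0.64874663, -0.33778979]), 'wrist_torque': array([-0.01511858,  0.00199071,  0.01484238]), 'finger_force': 0.0, 'finger_gap': 0.09291695283923299} 0.0188
scene {'camera_matrix': array([[437.09409865,   0.        , 318.81955219],
       [  0.        , 437.09409865, 203.47638297],
       [  0.        ,   0.        ,   1.        ]]), 'cam_to_world': array([[ 0.04066127, -0.56725403,  0.82253847,  1.57875643],
       [ 0.99907764,  0.0117095 , -0.04131296, -0.14475338],
       [ 0.01380343,  0.82345963,  0.56720693,  0.81464893],
    
[... 322 characters left out ...]
-0.60780401,  0.46213238, -0.64576152, -0.87010284],
       [ 0.00254329,  0.81434121,  0.58038085,  0.74004656],
       [ 0.        ,  0.        ,  0.        ,  1.        ]])}
{'camera_matrix': array([[279.20948827,   0.        , 320.50057118],
       [  0.        , 279.20948827, 202.563217  ],
       [  0.        ,   0.        ,   1.        ]]), 'mount': array([[ 4.17382205e-04,  9.71176100e-01,  2.38362765e-01,
         6.52560466e-02],
       [ 9.99999521e-01, -1.94264394e-04, -9.59533539e-04,
         1.80655540e-04],
       [-8.85570642e-04,  2.38363052e-01, -9.71175716e-01,
        -1.67292157e-01],
       [ 0.00000000e+00,  0.00000000e+00,  0.00000000e+00,
         1.00000000e+00]])}
```

View pics/scene0.png

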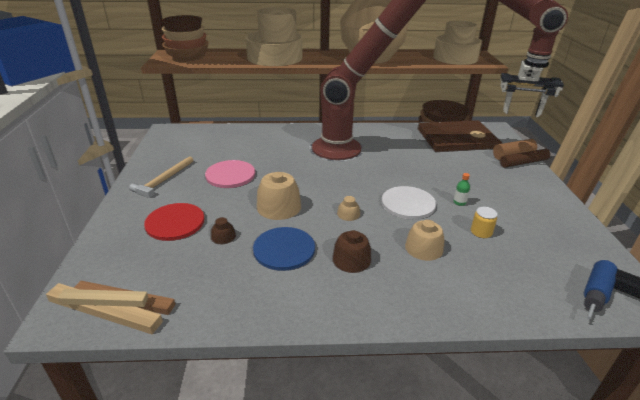

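View pics/side0.png

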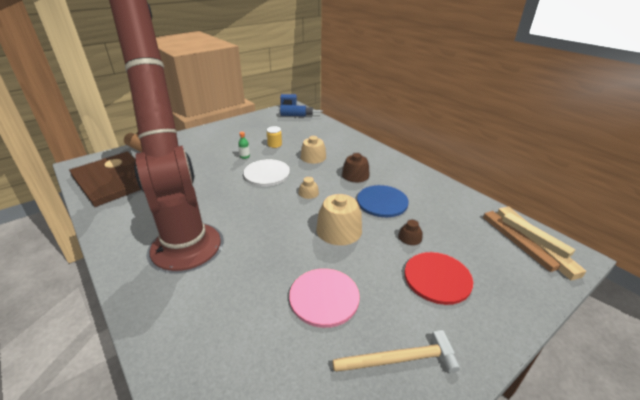

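```bash
cat > h.py <<'E'
from cell import r
import numpy as np, cv2
def ray(n,px):
    c=r.get_calibration(n); M=np.array(c["cam_to_world"]); K=c["camera_matrix"]
    px=np.atleast_2d(px).astype(float)
    d=np.c_[(px[:,0]-K[0,2])/K[0,0],-(px[:,1]-K[1,2])/K[1,1],-np.ones(len(px))]@M[:3,:3].T
    return M[:3,3],d
def onz(n,px,z):
    o,d=ray(n,px); return (o+d*((z-o[2])/d[:,2])[:,None])[:,:2]
def tri(a,b):
    (o1,d1),(o2,d2)=ray("scene",a),ray("side",b)
    d1=d1[0];d2=d2[0]
    s=np.linalg.lstsq(np.c_[d1,-d2],o2-o1,rcond=None)[0]
    p,q=o1+s[0]*d1,o2+s[1]*d2
    return (p+q)/2,np.linalg.norm(p-q)
E
python3 - <<'E'
from h import *
T={'pL':((278,180),(340,202)),'pS':((348,202),(309,181)),'pM':((428,228),(313,142)),'dS':((221,224),(412,226)),'dM':((352,238),(356,160))}
im={n:cv2.imread(f"pics/{n}0.png") for n in("scene","side")}
tiles=[]
for k,v in T.items():
    for n,(x,y) in zip(("scene","side"),v):
        t=cv2.resize(im[n][y-20:y+20,x-20:x+20],(200,200),interpolation=cv2.INTER_CUBIC)
        if k[0]=='d': t=cv2.convertScaleAbs(t,alpha=2)
        for g in range(0,200,50): cv2.line(t,(g,0),(g,5),(0,255,0),1);cv2.line(t,(0,g),(5,g),(0,255,0),1)
        cv2.putText(t,k+n[1],(5,195),0,.5,(0,0,255),1); tiles.append(t)
tiles+=[tiles[0]*0]*2
cv2.imwrite("pics/m.png",np.vstack([np.hstack(tiles[i:i+4]) for i in(0,4,8)]))
for b,s in(("blue",((284,248),(383,200))),("white",((409,202),(267,172)))):
    for n,p in zip(("scene","side"),s):
        m=np.zeros((402,642),np.uint8); cv2.floodFill(im[n].copy(),m,p,0,(8,)*3,(8,)*3,4|cv2.FLOODFILL_MASK_ONLY|(255<<8)|cv2.FLOODFILL_FIXED_RANGE if 0 else 4|(255<<8)|cv2.FLOODFILL_MASK_ONLY)
        c=max(cv2.findContours(m[1:-1,1:-1],0,1)[0],key=cv2.contourArea)[:,0]
        w=onz(n,c,.015).astype(np.float32); print(b,n,cv2.minEnclosingCircle(w),cv2.boundingRect(c))
E
```

```text
blue scene ((0.6266019344329834, -0.19541911780834198), 0.0865693986415863) (254, 228, 60, 39)
blue side ((0.6210689544677734, -0.20113219320774078), 0.08788745850324631) (358, 186, 49, 28)
white scene ((0.4049927294254303, 0.20711088180541992), 0.08621835708618164) (383, 187, 52, 29)
white side ((0.4005475640296936, 0.2061159461736679), 0.08951949328184128) (245, 160, 44, 23)
```

View pics/m.png

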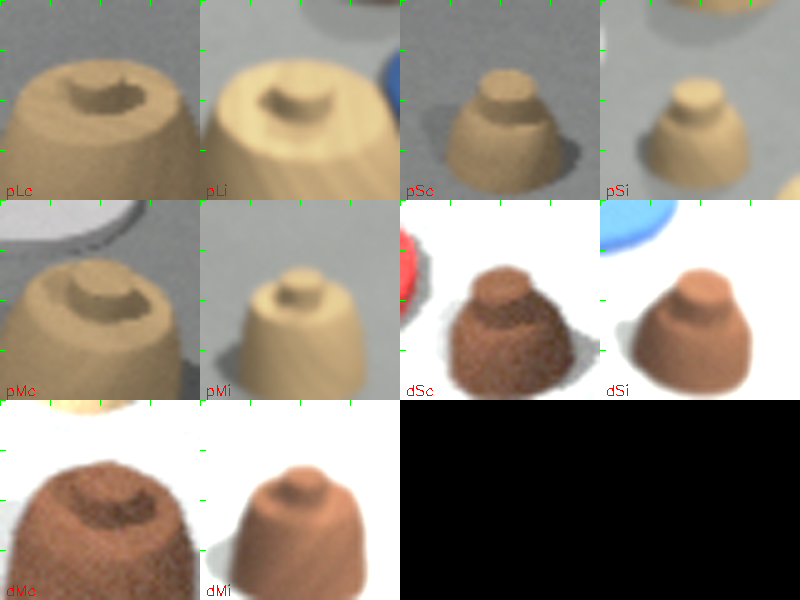

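The montage shows each spigot top: pL (99,80)/(103,83), pS (108,83)/(97,92), pM (99,76)/(103,81), dS (101,82)/(104,85), dM (100,86)/(104,80) in 5x tile pixels. The bowls differ clearly in size. The only blue board is at (284,248); the pink and red ones are look-alikes.

```bash
python3 - <<'E'
from h import *
T={'pL':((278,180),(340,202),(98,79),(103,83),.122),'pS':((348,202),(309,181),(108,83),(97,92),.058),'pM':((428,228),(313,142),(99,76),(103,81),.09),'dS':((221,224),(412,226),(101,82),(104,85),.058),'dM':((352,238),(356,160),(100,86),(104,80),.09)}
for k,(a,b,c,d,z) in T.items():
    A=np.array(a)-20+(np.array(c)+.5)/5-.5;B=np.array(b)-20+(np.array(d)+.5)/5-.5
    p,e=tri(A,B); print(k,p.round(4),round(e,4),'z',z,onz("scene",A,z).round(4),onz("side",B,z).round(4))
A,B=(485,211),(273.5,129.5);print('tin',onz("scene",A,.075),onz("side",B,.075))
A,B=(465,176),(242,134);print('bottle',onz("scene",A,.11),onz("side",B,.11))
E
```

```text
pL [ 0.4115 -0.2159  0.1177] 0.0017 z 0.122 [[ 0.4197 -0.216 ]] [[ 0.4075 -0.2193]]
pS [0.454  0.006  0.0574] 0.0006 z 0.058 [[0.4545 0.0061]] [[0.4533 0.0048]]
pM [0.6259 0.2048 0.088 ] 0.0007 z 0.09 [[0.6281 0.2042]] [[0.6232 0.2009]]
dS [ 0.5583 -0.3757  0.057 ] 0.0005 z 0.058 [[ 0.5594 -0.3752]] [[ 0.5573 -0.3766]]
dM [ 0.668  -0.0089  0.0846] 0.0025 z 0.09 [[ 0.676 -0.011]] [[ 0.6616 -0.0141]]
tin [[0.55515012 0.39567484]] [[0.55393121 0.39277079]]
bottle [[0.4136934  0.37415676]] [[0.39359207 0.36585172]]
```

Request:
play_rows:
  increments: [1, -1, 0, 0, 0, 0, 1, -1, 0, 0, 0, 0, 1, -1, 0, 0, 0, 0, 1, -1, 0, 0, 0, 0, 1, -1, 0, 0, 0, 0]
  gripper: 93

```text
t: 0.52
tcp_pos: [0.3021, 0.499, 0.2182]
tcp_rot: [-0.0, 0.137, 0.991, -0.001]
force: [0.3, 0.2, 0.9]
finger_gap: 0.0928
finger_force: 0.0
```

Request:
play_rows:
  increments: [1, -1, 0, 0, 0, 0, 1, -1, 0, 0, 0, 0, 1, -1, 0, 0, 0, 0, 1, -1, 0, 0, 0, 0, 1, -1, 0, 0, 0, 0]

```text
t: 0.93
tcp_pos: [0.4271, 0.374, 0.2183]
tcp_rot: [-0.0, 0.137, 0.991, -0.0]
force: [1.2, -0.1, 0.7]
finger_gap: 0.0931
finger_force: 0.0
```

Request:
play_rows:
  increments: [0.2, -1, 0, 0, 0, 0, 0.2, -1, 0, 0, 0, 0, 0.2, -1, 0, 0, 0, 0, 0.2, -1, 0, 0, 0, 0, 0.2, -1, 0, 0, 0, 0]

```text
t: 1.35
tcp_pos: [0.4512, 0.2491, 0.2183]
tcp_rot: [-0.0, 0.137, 0.991, -0.0]
force: [-0.8, -0.1, -0.2]
finger_gap: 0.0929
finger_force: 0.0
```

Request:
play_rows:
  increments: [0, -1, 0, 0, 0, 0, 0, -1, 0, 0, 0, 0, 0, -1, 0, 0, 0, 0, 0, -1, 0, 0, 0, 0, 0, -1, 0, 0, 0, 0]

```text
t: 1.77
tcp_pos: [0.4509, 0.1243, 0.2183]
tcp_rot: [-0.0, 0.137, 0.991, -0.0]
force: [0.9, -1.1, 1.7]
finger_gap: 0.0928
finger_force: 0.0
```

Request:
play_rows:
  increments: [0, -1, 0, 0, 0, 0, 0, -1, 0, 0, 0, 0, 0, -1, 0, 0, 0, 0, 0, -1, 0, 0, 0, 0, 0, -0.7, 0, 0, 0, 0]

```text
t: 2.18
tcp_pos: [0.4508, 0.0055, 0.2184]
tcp_rot: [-0.0, 0.138, 0.99, -0.001]
force: [-0.3, 0.6, 0.6]
finger_gap: 0.0929
finger_force: 0.0
```

```bash
cat >> h.py <<'E'
from scipy.spatial.transform import Rotation as R
def wcam(s):
    c=r.get_calibration("wrist"); q=s["tcp_rot"]
    T=np.eye(4);T[:3,:3]=R.from_quat(np.r_[q[1:],q[0]]).as_matrix();T[:3,3]=s["tcp_pos"]
    return T@c["mount"],c["camera_matrix"]
def wproj(s,P):
    M,K=wcam(s); p=(np.atleast_2d(P)-M[:3,3])@M[:3,:3]
    return np.c_[K[0,2]+K[0,0]*p[:,0]/-p[:,2],K[1,2]+K[1,1]*p[:,1]/p[:,2]]
def wonz(s,px,z):
    M,K=wcam(s);px=np.atleast_2d(px).astype(float)
    d=np.c_[(px[:,0]-K[0,2])/K[0,0],-(px[:,1]-K[1,2])/K[1,1],-np.ones(len(px))]@M[:3,:3].T
    return (M[:3,3]+d*((z-M[2,3])/d[:,2])[:,None])[:,:2]
def shot(name,circles=()):
    "wrist picture with predicted circles (x,y,z,radius) drawn thin"
    s=r.sense(); im=np.ascontiguousarray(r.grab_frame("wrist")[:,:,::-1])
    a=np.linspace(0,2*np.pi,60)
    for x,y,z,q in circles:
        cv2.polylines(im,[np.int32(wproj(s,np.c_[x+q*np.cos(a),y+q*np.sin(a),0*a+z]).round())],True,(255,0,255),1)
    cv2.imwrite(f"pics/{name}.png",im); return s
E
python3 - <<'E'
from h import *
s=shot("w1",[(.454,.006,.058,.018),(.668,-.012,.09,.018),(.413,-.2175,.122,.018)]); print(s["tcp_pos"],s["qpos"])
np.save("s1.npy",s,allow_pickle=True)
E
```

```text
[0.45077138 0.00545791 0.21843608] [-0.12530898  0.31072212  0.08408946  1.97151252 -0.03242873  0.86153879
  1.26945021]
```

View pics/w1.png

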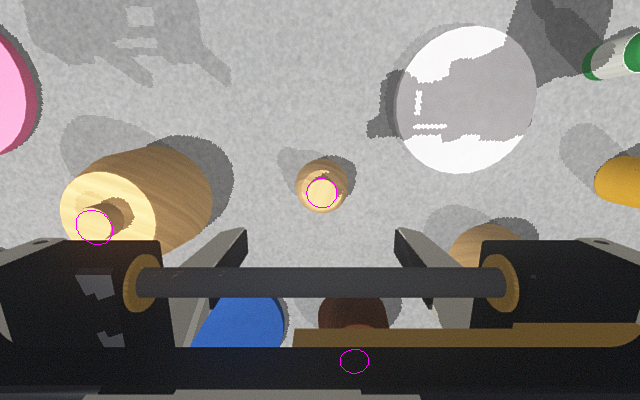

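The pS spigot sits inside its predicted circle at (322,193), so I'm descending to grip it.

Request:
play_rows:
  increments: [0.12, 0, -1, 0, 0, 0, 0, 0, -1, 0, 0, 0, 0, 0, -1, 0, 0, 0, 0, 0, -1, 0, 0, 0, 0, 0, -1, 0, 0, 0]

```text
t: 2.65
tcp_pos: [0.4543, 0.0087, 0.0925]
tcp_rot: [0.0, 0.137, 0.991, 0.0]
force: [0.0, -0.6, -0.1]
finger_gap: 0.0927
finger_force: 0.0
```

Request:
play_rows:
  increments: [0, 0, -0.8, 0, 0, 0, 0, 0, -0.7, 0, 0, 0, 0, 0, -0.4, 0, 0, 0, 0, 0, -0.2, 0, 0, 0]

```text
t: 2.98
tcp_pos: [0.4533, 0.0087, 0.0395]
tcp_rot: [-0.002, 0.137, 0.991, -0.0]
force: [-0.2, -0.6, -0.0]
finger_gap: 0.0929
finger_force: 0.0
```

Request:
play_rows:
  increments: [0, 0, 0, 0, 0, 0, 0, 0, 0, 0, 0, 0, 0, 0, 0, 0, 0, 0, 0, 0, 0, 0, 0, 0, 0, 0, 0, 0, 0, 0]
  gripper: 20

```text
t: 3.4
tcp_pos: [0.4548, 0.0082, 0.0418]
tcp_rot: [0.001, 0.137, 0.991, 0.0]
force: [0.2, 0.3, 0.5]
finger_gap: 0.0642
finger_force: 0.0
```

Request:
play_rows:
  increments: [0, 0, 0, 0, 0, 0, 0, 0, 0, 0, 0, 0, 0, 0, 0, 0, 0, 0]

```text
t: 3.65
tcp_pos: [0.4544, 0.0081, 0.0413]
tcp_rot: [0.0, 0.137, 0.991, 0.0]
force: [-0.5, 0.6, 0.2]
finger_gap: 0.0443
finger_force: 0.0
```

```bash
python3 - <<'E'
from h import *
s=np.load("s1.npy",allow_pickle=True).item()
im=cv2.imread("pics/w1.png")
# white board edge points: left, top, right, bottom as seen
P=wonz(s,[(396,100),(466,26),(536,100),(458,173)],.015);print(P, cv2.minEnclosingCircle(P.astype(np.float32)))
print(wonz(s,(95,226),.122),wonz(s,(322,193),.058))
E
```

```text
[[0.37398135 0.12599827]
 [0.31559333 0.22317805]
 [0.42196591 0.29484141]
 [0.48654494 0.18601973]] ((0.40183529257774353, 0.20932240784168243), 0.08795635402202606)
[[ 0.41215791 -0.21610755]] [[0.45451428 0.00656526]]
```

Request:
play_rows:
  increments: [0, 0, 0, 0, 0, 0, 0, 0, 0, 0, 0, 0, 0, 0, 0, 0, 0, 0, 0, 0, 0, 0, 0, 0]

```text
t: 3.98
tcp_pos: [0.4543, 0.0078, 0.0413]
tcp_rot: [0.0, 0.137, 0.991, -0.0]
force: [-0.8, -0.4, 1.8]
finger_gap: 0.0354
finger_force: 30.0
```

Request:
play_rows:
  increments: [0, 0, 0.6, 0, 0, 0, 0, 0, 1, 0, 0, 0, 0.7, -0.9, 0.9, 0, 0, 0, 0.75, -0.9, 0, 0, 0, 0, 0.75, -0.9, 0, 0, 0, 0]

```text
t: 4.4
tcp_pos: [0.5108, -0.0595, 0.1051]
tcp_rot: [0.002, 0.136, 0.991, 0.0]
force: [-0.2, 0.4, -0.9]
finger_gap: 0.0352
finger_force: 30.0
```

Request:
play_rows:
  increments: [0.75, -0.9, 0, 0, 0, 0, 0.75, -0.9, 0, 0, 0, 0, 0.75, -0.9, 0, 0, 0, 0, 0.75, -0.9, 0, 0, 0, 0, 0.75, -0.9, 0, 0, 0, 0]

```text
t: 4.82
tcp_pos: [0.6035, -0.1725, 0.103]
tcp_rot: [-0.001, 0.137, 0.991, 0.0]
force: [0.8, -0.5, -0.4]
finger_gap: 0.0354
finger_force: 30.0
```

Request:
play_rows:
  increments: [0.5, -0.6, 0, 0, 0, 0, 0.3, -0.4, 0, 0, 0, 0, 0, 0, 0, 0, 0, 0]

```text
t: 5.07
tcp_pos: [0.6238, -0.2002, 0.1027]
tcp_rot: [0.0, 0.139, 0.99, -0.001]
force: [0.5, 0.6, -1.2]
finger_gap: 0.035
finger_force: 30.0
```

Request:
play_rows:
  increments: [0, 0.08, -0.8, 0, 0, 0, 0, 0, -0.6, 0, 0, 0, 0, 0, -0.3, 0, 0, 0, 0, 0, -0.15, 0, 0, 0, 0, 0, 0, 0, 0, 0]

```text
t: 5.48
tcp_pos: [0.6223, -0.1936, 0.0571]
tcp_rot: [-0.001, 0.136, 0.991, 0.001]
force: [0.3, 1.0, -0.5]
finger_gap: 0.0353
finger_force: 30.0
```

Request:
play_rows:
  increments: [0, 0, -0.06, 0, 0, 0, 0, 0, 0, 0, 0, 0]

```text
t: 5.65
tcp_pos: [0.6236, -0.1946, 0.0565]
tcp_rot: [0.001, 0.137, 0.991, 0.0]
force: [-0.1, 0.4, -0.4]
finger_gap: 0.0349
finger_force: 30.0
```

Request:
play_rows:
  increments: [0, 0, 0, 0, 0, 0, 0, 0, 0, 0, 0, 0, 0, 0, 0, 0, 0, 0, 0, 0, 0, 0, 0, 0]
  gripper: 70

```text
t: 5.98
tcp_pos: [0.6232, -0.1951, 0.0561]
tcp_rot: [0.0, 0.137, 0.991, -0.0]
force: [0.1, 0.6, -0.5]
finger_gap: 0.0575
finger_force: 0.0
```

Request:
play_rows:
  increments: [0, 0, 0.4, 0, 0, 0, 0, 0, 1, 0, 0, 0, 0, 0, 1, 0, 0, 0, 0, 0, 1, 0, 0, 0, 0, 0, 1, 0, 0, 0]

```text
t: 6.4
tcp_pos: [0.6231, -0.195, 0.1679]
tcp_rot: [0.0, 0.137, 0.991, -0.0]
force: [-0.0, -0.9, 0.3]
finger_gap: 0.0698
finger_force: 0.0
```

```bash
python3 - <<'E'
from h import *
s=shot("w2"); print(s["tcp_pos"]); np.save("s2.npy",s,allow_pickle=True)
E
```

```text
[ 0.62309167 -0.19500238  0.16792788]
```

View pics/w2.png

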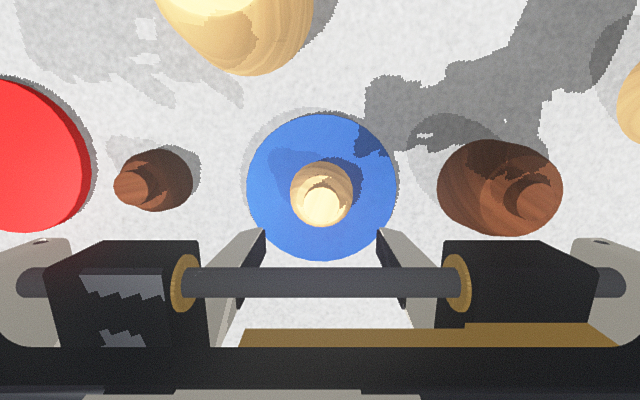

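pS stands upright on the blue board, with its spigot top at about (323,206). The board spans x 247–398 and y 112–261. The dS spigot is near (132,185) and the dM spigot near (533,193).

```bash
python3 - <<'E'
from h import *
s=np.load("s2.npy",allow_pickle=True).item()
print(cv2.minEnclosingCircle(wonz(s,[(247,185),(322,112),(397,185),(322,261)],.015).astype(np.float32)))
for p,z in(((323,206),.073),((131,185),.058),((534,193),.09)): print(wonz(s,p,z))
im=cv2.imread("pics/w2.png")
cv2.imwrite("pics/w2c.png",np.hstack([cv2.resize(im[150:240,x:x+90],(266,266),interpolation=cv2.INTER_CUBIC) for x in(275,90,490)]))
E
```

```text
((0.6236176490783691, -0.19283732771873474), 0.08856378495693207)
[[ 0.62637873 -0.19296326]]
[[ 0.55673983 -0.37395454]]
[[ 0.66183545 -0.00646397]]
```

View pics/w2c.png

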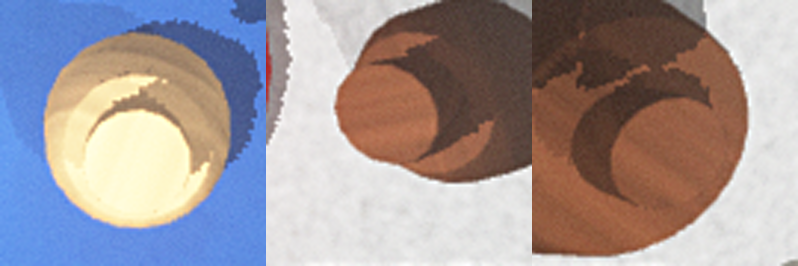

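Crop: the pS spigot is at (321.3,204.8), dS at (131,188), and dM at (534,201) in full-picture pixels.

```bash
python3 - <<'E'
from h import *
s=np.load("s2.npy",allow_pickle=True).item()
for p,z in(((321.3,204.8),.073),((131,188),.058),((534,201),.09)): print(wonz(s,p,z))
E
```

```text
[[ 0.6247752  -0.19422563]]
[[ 0.55955933 -0.37526542]]
[[ 0.66930742 -0.00716551]]
```

Request:
play_rows:
  increments: [0, 1, 0, 0, 0, 0, 0, 1, 0, 0, 0, 0, 0, 1, 0, 0, 0, 0, 0, 1, 0, 0, 0, 0, 0.1, 1, 0, 0, 0, 0]
  gripper: 80

```text
t: 6.87
tcp_pos: [0.6253, -0.069, 0.1667]
tcp_rot: [0.0, 0.137, 0.991, -0.0]
force: [0.4, -1.0, 0.6]
finger_gap: 0.0797
finger_force: 0.0
```

Request:
play_rows:
  increments: [0, 1, 0, 0, 0, 0, 0, 1, 0, 0, 0, 0, 0, 1, 0, 0, 0, 0, 0, 1, 0, 0, 0, 0, 0, 1, 0, 0, 0, 0]

```text
t: 7.28
tcp_pos: [0.6257, 0.0562, 0.1667]
tcp_rot: [0.0, 0.137, 0.991, 0.0]
force: [0.6, 0.5, 0.1]
finger_gap: 0.0803
finger_force: 0.0
```

Request:
play_rows:
  increments: [0, 1, 0, 0, 0, 0, 0, 1, 0, 0, 0, 0, 0, 1, 0, 0, 0, 0, 0, 1, 0, 0, 0, 0, 0, 1, 0, 0, 0, 0]

```text
t: 7.7
tcp_pos: [0.6256, 0.1813, 0.1667]
tcp_rot: [0.0, 0.137, 0.991, 0.0]
force: [0.2, 0.2, -0.4]
finger_gap: 0.0801
finger_force: 0.0
```

Request:
play_rows:
  increments: [0, 0.6, 0, 0, 0, 0, 0, 0.3, 0, 0, 0, 0, 0, 0, 0, 0, 0, 0]

```text
t: 7.95
tcp_pos: [0.6252, 0.2047, 0.166]
tcp_rot: [-0.0, 0.135, 0.991, 0.0]
force: [-0.2, 0.5, 1.0]
finger_gap: 0.0801
finger_force: 0.0
```

```bash
python3 - <<'E'
from h import *
s=shot("w3",[(.6259,.2035,.09,.018)]); print(s["tcp_pos"]); np.save("s3.npy",s,allow_pickle=True)
im=cv2.imread("pics/w3.png");x,y=wproj(s,[.6259,.2035,.09])[0].astype(int)
print(x,y);cv2.imwrite("pics/w3c.png",cv2.resize(im[y-60:y+60,x-70:x+70],(700,600),interpolation=cv2.INTER_CUBIC))
E
```

```text
[0.62522605 0.20471378 0.16601595]
318 209
```

View pics/w3c.png

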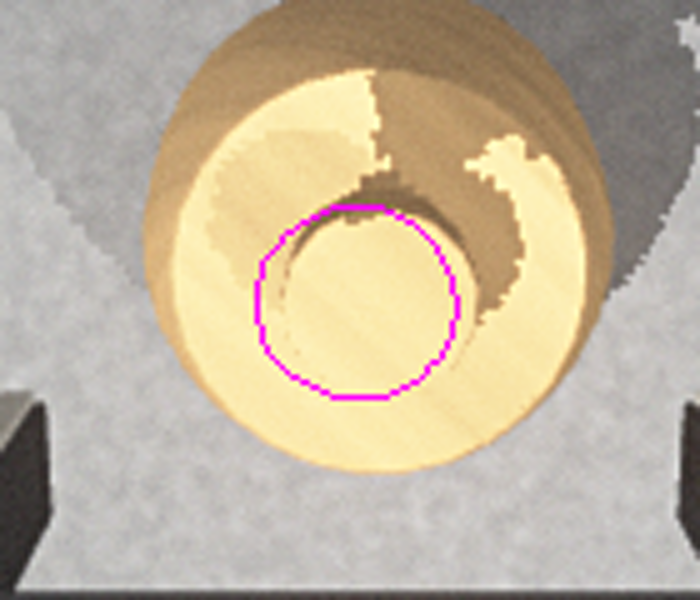

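The spigot sits (25,10) crop pixels off the prediction, so pM is at (0.629,0.207). I'm correcting and descending.

Request:
play_rows:
  increments: [0.15, 0.1, -1, 0, 0, 0, 0, 0, -1, 0, 0, 0, 0, 0, -0.9, 0, 0, 0, 0, 0, -0.6, 0, 0, 0, 0, 0, -0.24, 0, 0, 0]
  gripper: 60

```text
t: 8.42
tcp_pos: [0.6283, 0.2012, 0.07]
tcp_rot: [-0.002, 0.139, 0.99, -0.002]
force: [-4.5, -2.1, 21.8]
finger_gap: 0.0601
finger_force: 12.1
```

Request:
play_rows:
  increments: [0, 0, 0, 0, 0, 0, 0, 0, 0, 0, 0, 0, 0, 0, 0, 0, 0, 0, 0, 0, 0, 0, 0, 0, 0, 0, 0, 0, 0, 0]
  gripper: 20

```text
t: 8.83
tcp_pos: [0.6304, 0.2057, 0.0736]
tcp_rot: [0.001, 0.137, 0.991, 0.001]
force: [0.8, 0.8, 1.6]
finger_gap: 0.0353
finger_force: 30.0
```

Request:
play_rows:
  increments: [0, 0, 0, 0, 0, 0, 0, 0, 0, 0, 0, 0]

```text
t: 9.0
tcp_pos: [0.6305, 0.2057, 0.0735]
tcp_rot: [0.001, 0.137, 0.991, 0.001]
force: [1.2, -0.3, 3.4]
finger_gap: 0.0357
finger_force: 30.0
```

Request:
play_rows:
  increments: [0, 0, 0.5, 0, 0, 0, 0, 0, 1, 0, 0, 0, 0, 0, 1, 0, 0, 0, 0, 0, 1, 0, 0, 0, 0, -0.3, 1, 0, 0, 0]

```text
t: 9.42
tcp_pos: [0.6276, 0.1992, 0.1855]
tcp_rot: [-0.002, 0.136, 0.991, 0.0]
force: [1.0, 0.7, -1.8]
finger_gap: 0.0355
finger_force: 30.0
```

Request:
play_rows:
  increments: [0, -0.7, 0.5, 0, 0, 0, 0, -1, 0, 0, 0, 0, 0, -1, 0, 0, 0, 0, 0, -1, 0, 0, 0, 0, -0.2, -1, 0, 0, 0, 0]

```text
t: 9.83
tcp_pos: [0.6236, 0.0764, 0.1966]
tcp_rot: [-0.001, 0.138, 0.99, -0.001]
force: [1.3, -0.5, -3.1]
finger_gap: 0.0356
finger_force: 30.0
```

Request:
play_rows:
  increments: [0, -1, 0, 0, 0, 0, 0, -1, 0, 0, 0, 0, 0, -1, 0, 0, 0, 0, 0, -1, 0, 0, 0, 0, 0, -1, 0, 0, 0, 0]

```text
t: 10.25
tcp_pos: [0.6224, -0.0482, 0.1966]
tcp_rot: [-0.002, 0.138, 0.99, -0.001]
force: [-0.1, -1.6, -2.0]
finger_gap: 0.0353
finger_force: 30.0
```

Request:
play_rows:
  increments: [0, -1, 0, 0, 0, 0, 0, -1, 0, 0, 0, 0, 0, -1, 0, 0, 0, 0, 0, -1, 0, 0, 0, 0, 0, -0.6, 0, 0, 0, 0]

```text
t: 10.67
tcp_pos: [0.6217, -0.1659, 0.1965]
tcp_rot: [-0.002, 0.14, 0.99, -0.002]
force: [0.0, -0.7, -2.1]
finger_gap: 0.0353
finger_force: 30.0
```

Request:
play_rows:
  increments: [0, -0.3, 0, 0, 0, 0, 0, -0.1, 0, 0, 0, 0, 0, 0, 0, 0, 0, 0, 0, 0, 0, 0, 0, 0]

```text
t: 11.0
tcp_pos: [0.6245, -0.1676, 0.1972]
tcp_rot: [-0.0, 0.136, 0.991, 0.001]
force: [-0.1, 0.2, -2.8]
finger_gap: 0.0354
finger_force: 30.0
```

Request:
play_rows:
  increments: [0.04, -0.5, 0, 0, 0, 0, 0, -0.4, 0, 0, 0, 0, 0, -0.18, 0, 0, 0, 0, 0, 0, 0, 0, 0, 0, 0, 0, 0, 0, 0, 0]

```text
t: 11.42
tcp_pos: [0.6251, -0.1976, 0.1973]
tcp_rot: [-0.0, 0.138, 0.99, -0.0]
force: [-0.1, -0.1, -1.5]
finger_gap: 0.0355
finger_force: 30.0
```

Request:
play_rows:
  increments: [0, 0, -0.4, 0, 0, 0, 0, 0, -0.5, 0, 0, 0, 0, 0, -0.5, 0, 0, 0, 0, 0, -0.5, 0, 0, 0, 0, 0, -0.5, 0, 0, 0]

```text
t: 11.83
tcp_pos: [0.6252, -0.1958, 0.136]
tcp_rot: [-0.0, 0.136, 0.991, 0.0]
force: [-0.1, -0.6, -2.2]
finger_gap: 0.0354
finger_force: 30.0
```

Request:
play_rows:
  increments: [0, 0, -0.5, 0, 0, 0, 0, 0, -0.5, 0, 0, 0, 0, 0, -0.4, 0, 0, 0, 0, 0, -0.3, 0, 0, 0, 0, 0, -0.1, 0, 0, 0]

```text
t: 12.25
tcp_pos: [0.6245, -0.1961, 0.0906]
tcp_rot: [-0.001, 0.137, 0.991, 0.0]
force: [0.9, 0.4, -2.8]
finger_gap: 0.0352
finger_force: 30.0
```

Request:
play_rows:
  increments: [0, 0, -0.1, 0, 0, 0, 0, 0, 0, 0, 0, 0, 0, 0, 0, 0, 0, 0]

```text
t: 12.5
tcp_pos: [0.6258, -0.197, 0.0904]
tcp_rot: [0.001, 0.137, 0.991, -0.0]
force: [-0.2, -0.5, -1.3]
finger_gap: 0.0354
finger_force: 30.0
```

Request:
play_rows:
  increments: [0, 0, -0.07, 0, 0, 0, 0, 0, 0, 0, 0, 0, 0, 0, 0, 0, 0, 0]

```text
t: 12.75
tcp_pos: [0.6259, -0.1971, 0.0887]
tcp_rot: [0.001, 0.137, 0.991, -0.0]
force: [0.1, -0.2, -1.4]
finger_gap: 0.0354
finger_force: 30.0
```

Request:
play_rows:
  increments: [0, 0, 0, 0, 0, 0, 0, 0, 0, 0, 0, 0, 0, 0, 0, 0, 0, 0, 0, 0, 0, 0, 0, 0]
  gripper: 70

```text
t: 13.08
tcp_pos: [0.6255, -0.197, 0.0885]
tcp_rot: [0.0, 0.137, 0.991, -0.0]
force: [0.1, 0.4, -0.2]
finger_gap: 0.0576
finger_force: 0.0
```

Request:
play_rows:
  increments: [0, 0, 0.4, 0, 0, 0, 0, 0, 1, 0, 0, 0, 0, 0, 1, 0, 0, 0, 0, 0, 1, 0, 0, 0, 0, 0, 1, 0, 0, 0]

```text
t: 13.5
tcp_pos: [0.6254, -0.1969, 0.2002]
tcp_rot: [0.0, 0.137, 0.991, -0.0]
force: [0.3, 0.7, -0.8]
finger_gap: 0.0699
finger_force: 0.0
```

```bash
python3 - <<'E'
from h import *
s=shot("w4",[(.6255,-.195,.105,.018)]); print(s["tcp_pos"]); np.save("s4.npy",s,allow_pickle=True)
a=cv2.imread("pics/w4.png")[80:280]; b=r.grab_frame("scene")[170:290,190:390,::-1]; c=r.grab_frame("side")[140:240,300:460,::-1]
cv2.imwrite("pics/m4.png",np.vstack([cv2.resize(a,(800,250)),np.hstack([cv2.resize(b,(400,240)),cv2.resize(c,(400,240))])]))
E
```

```text
[ 0.62535015 -0.19694568  0.20023861]
```

View pics/m4.png

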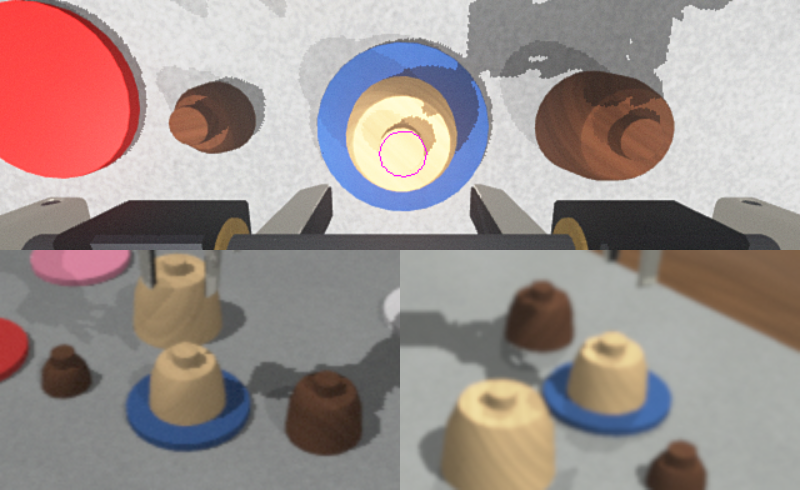

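pM sits level over pS with its spigot inside the circle, at about (0.625,-0.196). Next is pL.

Request:
play_rows:
  increments: [-1, -0.1, 0, 0, 0, 0, -1, -0.1, 0, 0, 0, 0, -1, -0.1, 0, 0, 0, 0, -1, -0.1, 0, 0, 0, 0, -1, -0.1, 0, 0, 0, 0]

```text
t: 14.07
tcp_pos: [0.4982, -0.2091, 0.1971]
tcp_rot: [-0.001, 0.137, 0.991, 0.0]
force: [0.6, -0.2, 0.5]
finger_gap: 0.0702
finger_force: 0.0
```

Request:
play_rows:
  increments: [-1, -0.1, 0, 0, 0, 0, -1, -0.1, 0, 0, 0, 0, -1, -0.1, 0, 0, 0, 0, -0.5, 0, 0, 0, 0, 0, 0, 0, 0, 0, 0, 0]

```text
t: 14.48
tcp_pos: [0.4088, -0.2169, 0.1974]
tcp_rot: [-0.002, 0.139, 0.99, 0.0]
force: [-0.6, 0.1, -0.8]
finger_gap: 0.0699
finger_force: 0.0
```

```bash
python3 - <<'E'
from h import *
s=shot("w5",[(.412,-.217,.122,.018)]); print(s["tcp_pos"],s["qpos"]); np.save("s5.npy",s,allow_pickle=True)
im=cv2.imread("pics/w5.png");x,y=wproj(s,[.412,-.217,.122])[0].astype(int)
print(x,y);cv2.imwrite("pics/w5c.png",cv2.resize(im[y-60:y+60,x-70:x+70],(700,600),interpolation=cv2.INTER_CUBIC))
E
```

```text
[ 0.40878891 -0.21693733  0.19743359] [ 0.3870408   0.35782734  0.07176339  1.96940812 -0.03318558  0.82015543
  1.76978299]
320 212
```

View pics/w5c.png

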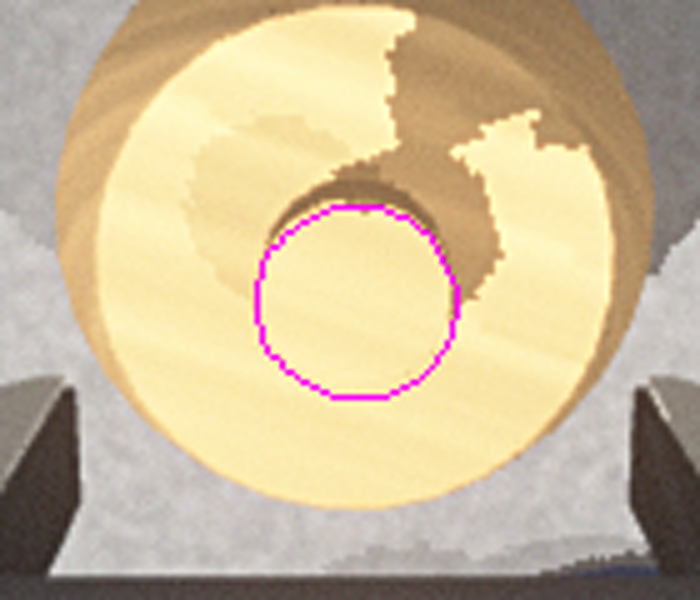

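The spigot matches the predicted circle, so pL is at (0.412,-0.217). Descending.

Request:
play_rows:
  increments: [0, 0, -0.8, 0, 0, 0, 0, 0, -0.8, 0, 0, 0, 0, 0, -0.8, 0, 0, 0, 0, 0, -0.6, 0, 0, 0, 0, 0, -0.4, 0, 0, 0]

```text
t: 14.95
tcp_pos: [0.4137, -0.216, 0.1111]
tcp_rot: [-0.001, 0.136, 0.991, 0.001]
force: [-0.1, -0.3, -0.4]
finger_gap: 0.07
finger_force: 0.0
```

Request:
play_rows:
  increments: [0, 0, -0.2, 0, 0, 0, 0, 0, -0.1, 0, 0, 0, 0, 0, 0, 0, 0, 0]

```text
t: 15.2
tcp_pos: [0.4135, -0.2167, 0.1052]
tcp_rot: [-0.0, 0.137, 0.991, 0.0]
force: [0.3, 0.8, -0.2]
finger_gap: 0.0701
finger_force: 0.0
```

Request:
play_rows:
  increments: [0, 0, 0, 0, 0, 0, 0, 0, 0, 0, 0, 0, 0, 0, 0, 0, 0, 0, 0, 0, 0, 0, 0, 0, 0, 0, 0, 0, 0, 0]
  gripper: 20

```text
t: 15.62
tcp_pos: [0.413, -0.217, 0.106]
tcp_rot: [0.0, 0.137, 0.991, -0.0]
force: [-0.0, -0.6, -0.1]
finger_gap: 0.041
finger_force: 0.0
```

Request:
play_rows:
  increments: [0, 0, 0, 0, 0, 0, 0, 0, 0, 0, 0, 0, 0, 0, 0, 0, 0, 0]

```text
t: 15.87
tcp_pos: [0.4129, -0.2175, 0.1059]
tcp_rot: [0.0, 0.137, 0.991, -0.0]
force: [-0.7, -1.5, 1.5]
finger_gap: 0.0352
finger_force: 30.0
```

Request:
play_rows:
  increments: [0, 0, 0.5, 0, 0, 0, 0, 0, 1, 0, 0, 0, 0, 0, 1, 0, 0, 0, 0, 0, 1, 0, 0, 0, 0, 0, 1, 0, 0, 0]

```text
t: 16.28
tcp_pos: [0.412, -0.2161, 0.2185]
tcp_rot: [-0.001, 0.137, 0.991, 0.001]
force: [0.6, -0.1, -3.2]
finger_gap: 0.0354
finger_force: 30.0
```

Request:
play_rows:
  increments: [0.5, 0.06, 0.5, 0, 0, 0, 1, 0.1, 0, 0, 0, 0, 1, 0.1, 0, 0, 0, 0, 1, 0.1, 0, 0, 0, 0, 1, 0.1, 0, 0, 0]

```text
$.increments: bad value
```

Request:
play_rows:
  increments: [1, 0.1, 0, 0, 0, 0, 1, 0.1, 0, 0, 0, 0, 0.9, 0.1, 0, 0, 0, 0, 0.7, 0.1, 0, 0, 0, 0, 0.3, 0, 0, 0, 0, 0]

```text
t: 16.7
tcp_pos: [0.5125, -0.2048, 0.2171]
tcp_rot: [-0.0, 0.135, 0.991, 0.001]
force: [0.2, -0.3, -2.3]
finger_gap: 0.0353
finger_force: 30.0
```

Request:
play_rows:
  increments: [0.1, 0, 0, 0, 0, 0, 0, 0, 0, 0, 0, 0, 0, 0, 0, 0, 0, 0, 0, 0, 0, 0, 0, 0]

```text
t: 17.03
tcp_pos: [0.5113, -0.2074, 0.218]
tcp_rot: [-0.001, 0.138, 0.99, -0.0]
force: [-0.9, 0.5, -3.1]
finger_gap: 0.0354
finger_force: 30.0
```

Request:
play_rows:
  increments: [0, 0, 0.5, 0, 0, 0, 0.6, 0.06, 0, 0, 0, 0, 1, 0.1, 0, 0, 0, 0, 1, 0.1, 0, 0, 0, 0, 1, 0.1, 0, 0, 0, 0]

```text
t: 17.45
tcp_pos: [0.6027, -0.1984, 0.2311]
tcp_rot: [-0.0, 0.138, 0.99, -0.0]
force: [0.5, -0.5, -2.1]
finger_gap: 0.0352
finger_force: 30.0
```

Request:
play_rows:
  increments: [0.6, 0.1, 0, 0, 0, 0, 0.3, 0, 0, 0, 0, 0, 0, 0, 0, 0, 0, 0, 0, 0, 0, 0, 0, 0, 0, 0, 0, 0, 0, 0]

```text
t: 17.87
tcp_pos: [0.6237, -0.1965, 0.2307]
tcp_rot: [-0.001, 0.138, 0.99, -0.0]
force: [0.3, -0.7, -1.9]
finger_gap: 0.0354
finger_force: 30.0
```

Request:
play_rows:
  increments: [0.04, 0, -0.4, 0, 0, 0, 0, 0, -0.5, 0, 0, 0, 0, 0, -0.5, 0, 0, 0, 0, 0, -0.5, 0, 0, 0, 0, 0, -0.5, 0, 0, 0]

```text
t: 18.28
tcp_pos: [0.6253, -0.1958, 0.1697]
tcp_rot: [-0.0, 0.137, 0.991, -0.0]
force: [0.0, 0.1, -2.1]
finger_gap: 0.0358
finger_force: 30.0
```

Request:
play_rows:
  increments: [0, 0, -0.5, 0, 0, 0, 0, 0, -0.5, 0, 0, 0, 0, 0, -0.4, 0, 0, 0, 0, 0, -0.3, 0, 0, 0, 0, 0, -0.1, 0, 0, 0]

```text
t: 18.7
tcp_pos: [0.6251, -0.1954, 0.124]
tcp_rot: [-0.001, 0.137, 0.991, 0.0]
force: [0.2, 0.8, -2.1]
finger_gap: 0.0353
finger_force: 30.0
```

Request:
play_rows:
  increments: [0, 0, -0.1, 0, 0, 0, 0, 0, 0, 0, 0, 0, 0, 0, 0, 0, 0, 0]

```text
t: 18.95
tcp_pos: [0.6268, -0.1955, 0.1237]
tcp_rot: [0.001, 0.137, 0.991, -0.0]
force: [-0.0, 0.5, -3.0]
finger_gap: 0.0352
finger_force: 30.0
```

Request:
play_rows:
  increments: [0, 0, -0.11, 0, 0, 0, 0, 0, 0, 0, 0, 0, 0, 0, 0, 0, 0, 0]

```text
t: 19.2
tcp_pos: [0.6271, -0.1957, 0.1212]
tcp_rot: [0.001, 0.137, 0.991, -0.0]
force: [-0.1, -0.4, 0.2]
finger_gap: 0.0354
finger_force: 30.0
```

Request:
play_rows:
  increments: [0, 0, 0, 0, 0, 0, 0, 0, 0, 0, 0, 0, 0, 0, 0, 0, 0, 0, 0, 0, 0, 0, 0, 0]
  gripper: 70

```text
t: 19.53
tcp_pos: [0.6264, -0.1953, 0.1206]
tcp_rot: [0.0, 0.137, 0.991, 0.0]
force: [0.9, 0.3, -0.3]
finger_gap: 0.0575
finger_force: 0.0
```

Request:
play_rows:
  increments: [0, 0, 0.4, 0, 0, 0, 0, 0, 1, 0, 0, 0, 0, 0, 1, 0, 0, 0, 0, 0, 1, 0, 0, 0]

```text
t: 19.87
tcp_pos: [0.6262, -0.1953, 0.207]
tcp_rot: [-0.0, 0.137, 0.991, -0.0]
force: [0.7, -0.2, 0.5]
finger_gap: 0.0697
finger_force: 0.0
```

Request:
play_rows:
  increments: [-0.4, -1, 0, 0, 0, 0, -0.4, -1, 0, 0, 0, 0, -0.4, -1, 0, 0, 0, 0, -0.4, -1, 0, 0, 0, 0, -0.4, -1, -0.5, 0, 0, 0]

```text
t: 20.28
tcp_pos: [0.5775, -0.3225, 0.1965]
tcp_rot: [0.003, 0.137, 0.991, -0.001]
force: [0.5, -0.6, 0.4]
finger_gap: 0.0702
finger_force: 0.0
```

Request:
play_rows:
  increments: [-0.4, -1, -0.7, 0, 0, 0, -0.3, -0.8, -0.7, 0, 0, 0, 0, -0.4, -0.5, 0, 0, 0, 0, 0, 0, 0, 0, 0]

```text
t: 20.62
tcp_pos: [0.556, -0.3778, 0.1427]
tcp_rot: [-0.003, 0.139, 0.99, 0.0]
force: [0.1, 0.2, -0.4]
finger_gap: 0.0699
finger_force: 0.0
```

```bash
python3 - <<'E'
from h import *
s=shot("w6",[(.559,-.3755,.058,.018),(.6255,-.1955,.137,.018)]); print(s["tcp_pos"],s["qpos"]); np.save("s6.npy",s,allow_pickle=True)
E
```

```text
[ 0.55598742 -0.37779548  0.14270175] [ 0.53147064  0.72339551  0.05821924  1.43872662 -0.04369455  0.98555069
  1.8906801 ]
```

View pics/w6.png

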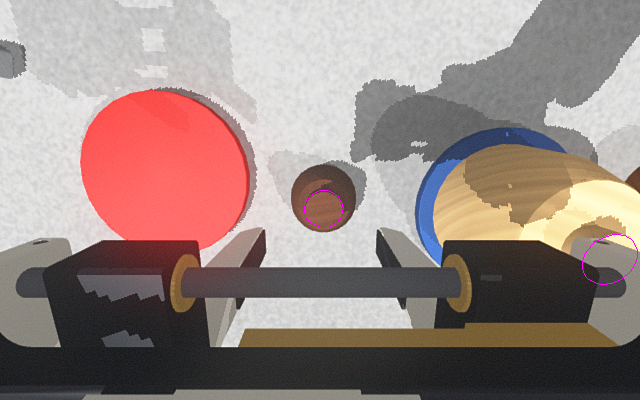

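The dS spigot at (324,210) fills its predicted circle. Descending.

Request:
play_rows:
  increments: [0, 0, -0.8, 0, 0, 0, 0, 0, -1, 0, 0, 0, 0, 0, -0.9, 0, 0, 0, 0, 0, -0.7, 0, 0, 0, 0, 0, -0.4, 0, 0, 0]

```text
t: 21.08
tcp_pos: [0.5605, -0.3719, 0.0495]
tcp_rot: [-0.0, 0.135, 0.991, 0.001]
force: [1.0, 0.5, 0.4]
finger_gap: 0.0696
finger_force: 0.0
```

Request:
play_rows:
  increments: [0, 0, -0.2, 0, 0, 0, 0, 0, -0.1, 0, 0, 0, 0, 0, 0, 0, 0, 0]

```text
t: 21.33
tcp_pos: [0.56, -0.3749, 0.0437]
tcp_rot: [0.001, 0.136, 0.991, -0.0]
force: [0.6, -0.5, 0.0]
finger_gap: 0.07
finger_force: 0.0
```

Request:
play_rows:
  increments: [0, 0, 0, 0, 0, 0, 0, 0, 0, 0, 0, 0, 0, 0, 0, 0, 0, 0, 0, 0, 0, 0, 0, 0, 0, 0, 0, 0, 0, 0]
  gripper: 20

```text
t: 21.75
tcp_pos: [0.559, -0.3756, 0.0433]
tcp_rot: [0.0, 0.137, 0.991, -0.0]
force: [-0.2, -0.6, -0.5]
finger_gap: 0.0414
finger_force: 0.0
```

Request:
play_rows:
  increments: [0, 0, 0, 0, 0, 0, 0, 0, 0, 0, 0, 0, 0, 0, 0, 0, 0, 0]

```text
t: 22.0
tcp_pos: [0.5589, -0.3755, 0.0431]
tcp_rot: [0.0, 0.137, 0.991, -0.0]
force: [-0.7, -0.7, 1.5]
finger_gap: 0.0355
finger_force: 30.0
```

Request:
play_rows:
  increments: [0, 0, 0.6, 0, 0, 0, 0, 0, 1, 0, 0, 0, -0.9, 0.3, 1, 0, 0, 0, -0.9, 0.3, 1, 0, 0, 0, -0.9, 0.3, 1, 0, 0, 0]

```text
t: 22.42
tcp_pos: [0.4903, -0.3523, 0.1583]
tcp_rot: [-0.001, 0.137, 0.991, 0.0]
force: [0.7, 0.2, -0.2]
finger_gap: 0.0351
finger_force: 30.0
```

Request:
play_rows:
  increments: [-0.9, 0.3, 1, 0, 0, 0, 0, 1, 0.4, 0, 0, 0, 0, 1, 0, 0, 0, 0, 0, 1, 0, 0, 0, 0, 0, 1, 0, 0, 0, 0]

```text
t: 22.83
tcp_pos: [0.4684, -0.2444, 0.1932]
tcp_rot: [0.0, 0.137, 0.991, 0.0]
force: [-0.5, 0.0, -0.6]
finger_gap: 0.0348
finger_force: 30.0
```

Request:
play_rows:
  increments: [0, 1, 0, 0, 0, 0, 0, 1, 0, 0, 0, 0, 0, 1, 0, 0, 0, 0, 0, 1, 0, 0, 0, 0, 0, 1, 0, 0, 0, 0]

```text
t: 23.25
tcp_pos: [0.4685, -0.1192, 0.1928]
tcp_rot: [-0.0, 0.137, 0.991, 0.0]
force: [0.1, 0.6, -1.4]
finger_gap: 0.0354
finger_force: 30.0
```

Request:
play_rows:
  increments: [0, 1, 0, 0, 0, 0, 0, 1, 0, 0, 0, 0, 0, 1, 0, 0, 0, 0, 0, 1, 0, 0, 0, 0, 0, 1, 0, 0, 0, 0]

```text
t: 23.67
tcp_pos: [0.4685, 0.0058, 0.1928]
tcp_rot: [-0.0, 0.137, 0.991, -0.0]
force: [1.0, -0.1, -1.2]
finger_gap: 0.0351
finger_force: 30.0
```

Request:
play_rows:
  increments: [0, 1, 0, 0, 0, 0, 0, 1, 0, 0, 0, 0, -0.44, 1, 0, 0, 0, 0, -0.44, 1, 0, 0, 0, 0, -0.44, 1, 0, 0, 0, 0]

```text
t: 24.08
tcp_pos: [0.4351, 0.1306, 0.1928]
tcp_rot: [-0.0, 0.137, 0.991, -0.0]
force: [0.8, -0.3, -1.1]
finger_gap: 0.0348
finger_force: 30.0
```

Request:
play_rows:
  increments: [-0.44, 1, 0, 0, 0, 0, -0.44, 1, 0, 0, 0, 0, -0.44, 0.7, 0, 0, 0, 0, -0.04, 0.3, 0, 0, 0, 0, 0, 0, 0, 0, 0, 0]

```text
t: 24.5
tcp_pos: [0.4014, 0.2064, 0.1929]
tcp_rot: [0.0, 0.135, 0.991, 0.0]
force: [-0.4, 0.5, -0.7]
finger_gap: 0.035
finger_force: 30.0
```

Request:
play_rows:
  increments: [0, 0, -0.7, 0, 0, 0, 0, 0, -1, 0, 0, 0, 0, 0, -1, 0, 0, 0, 0, 0, -0.9, 0, 0, 0, 0, 0, -0.7, 0, 0, 0]

```text
t: 24.92
tcp_pos: [0.4027, 0.2022, 0.0839]
tcp_rot: [-0.0, 0.139, 0.99, -0.001]
force: [-0.1, -0.3, -1.4]
finger_gap: 0.0353
finger_force: 30.0
```

Request:
play_rows:
  increments: [0, 0, -0.5, 0, 0, 0, 0, 0, -0.3, 0, 0, 0, 0, 0, -0.1, 0, 0, 0, 0, 0, -0.1, 0, 0, 0, 0, 0, 0, 0, 0, 0]

```text
t: 25.33
tcp_pos: [0.4025, 0.2042, 0.0606]
tcp_rot: [0.0, 0.137, 0.991, 0.0]
force: [-0.4, -0.1, -0.6]
finger_gap: 0.0352
finger_force: 30.0
```

Request:
play_rows:
  increments: [0, 0, 0, 0, 0, 0, 0, 0, 0, 0, 0, 0]

```text
t: 25.5
tcp_pos: [0.4024, 0.2048, 0.0611]
tcp_rot: [0.001, 0.137, 0.991, 0.0]
force: [-0.2, 0.0, -1.6]
finger_gap: 0.0354
finger_force: 30.0
```

Request:
play_rows:
  increments: [0, 0.1, -0.12, 0, 0, 0, 0, 0, 0, 0, 0, 0, 0, 0, 0, 0, 0, 0]

```text
t: 25.75
tcp_pos: [0.4025, 0.2072, 0.0579]
tcp_rot: [0.001, 0.137, 0.991, 0.0]
force: [0.2, -2.1, 2.8]
finger_gap: 0.0354
finger_force: 30.0
```

Request:
play_rows:
  increments: [0, 0, 0, 0, 0, 0, 0, 0, 0, 0, 0, 0, 0, 0, 0, 0, 0, 0, 0, 0, 0, 0, 0, 0]
  gripper: 70

```text
t: 26.08
tcp_pos: [0.4016, 0.2073, 0.0572]
tcp_rot: [-0.0, 0.137, 0.991, -0.0]
force: [0.4, 0.5, -0.7]
finger_gap: 0.0573
finger_force: 0.0
```

Request:
play_rows:
  increments: [0, 0, 0.4, 0, 0, 0, 0, 0, 1, 0, 0, 0, 0, 0, 1, 0, 0, 0, 0, 0, 1, 0, 0, 0, 0, 0, 1, 0, 0, 0]

```text
t: 26.5
tcp_pos: [0.4014, 0.207, 0.1684]
tcp_rot: [-0.0, 0.137, 0.991, -0.0]
force: [1.3, -0.5, -0.1]
finger_gap: 0.0699
finger_force: 0.0
```

```bash
python3 - <<'E'
from h import *
s=shot("w7",[(.402,.207,.073,.018),(.402,.207,.015,.088),(.6293,.0,0.09,.018)]); print(s["tcp_pos"]); np.save("s7.npy",s,allow_pickle=True)
E
```

```text
[0.40135019 0.20697599 0.16835208]
```

View pics/w7.png

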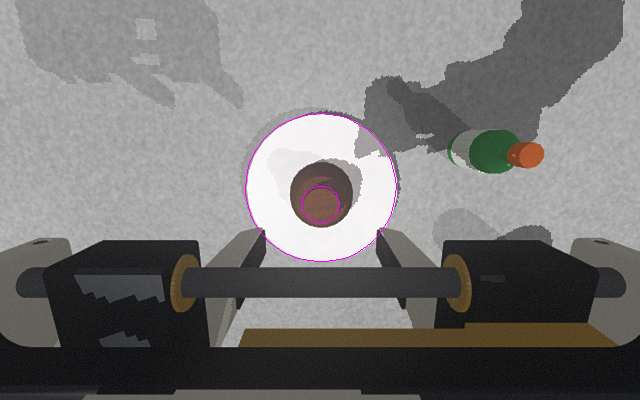

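dS is centred on the white board; both the spigot and board circles match. Next is dM.

Request:
play_rows:
  increments: [1, -0.8, 0, 0, 0, 0, 1, -0.8, 0, 0, 0, 0, 1, -0.8, 0, 0, 0, 0, 1, -0.8, 0, 0, 0, 0, 1, -0.8, 0, 0, 0, 0]

```text
t: 26.97
tcp_pos: [0.5276, 0.1061, 0.1671]
tcp_rot: [-0.0, 0.137, 0.991, -0.0]
force: [0.8, 0.3, -0.6]
finger_gap: 0.0701
finger_force: 0.0
```

Request:
play_rows:
  increments: [1, -0.8, 0, 0, 0, 0, 1, -0.8, 0, 0, 0, 0, 1, -0.8, 0, 0, 0, 0, 1, -0.8, 0, 0, 0, 0, 1, -0.8, 0, 0, 0, 0]

```text
t: 27.38
tcp_pos: [0.6525, 0.0061, 0.1667]
tcp_rot: [-0.001, 0.137, 0.991, 0.0]
force: [0.5, -0.1, 0.8]
finger_gap: 0.07
finger_force: 0.0
```

Request:
play_rows:
  increments: [0.5, -0.4, 0, 0, 0, 0, 0.2, -0.2, 0, 0, 0, 0, 0, 0, 0, 0, 0, 0, 0, 0, 0, 0, 0, 0]

```text
t: 27.72
tcp_pos: [0.6683, -0.0068, 0.1667]
tcp_rot: [-0.001, 0.137, 0.991, 0.0]
force: [0.1, -0.4, 0.8]
finger_gap: 0.07
finger_force: 0.0
```

```bash
python3 - <<'E'
from h import *
s=shot("w8",[(.669,-.008,.09,.018)]); print(s["tcp_pos"])
im=cv2.imread("pics/w8.png");x,y=wproj(s,[.669,-.008,.09])[0].astype(int)
print(x,y);cv2.imwrite("pics/w8c.png",cv2.resize(im[y-60:y+60,x-70:x+70],(700,600),interpolation=cv2.INTER_CUBIC))
E
```

```text
[ 0.66834297 -0.00678372  0.16670634]
318 209
```

View pics/w8c.png

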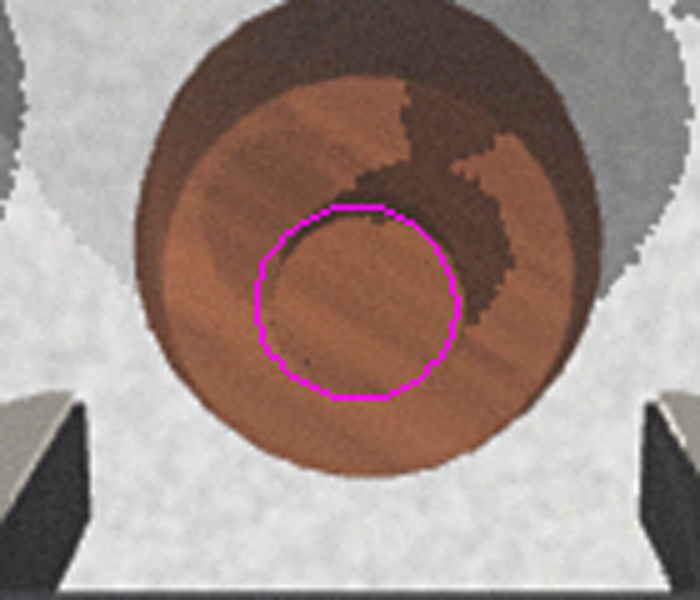

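The dM spigot is (12,11) crop pixels off, putting it at (0.671,-0.0065). I'm adding 2.5 mm in x and descending.

Request:
play_rows:
  increments: [0.1, 0, -0.8, 0, 0, 0, 0, 0, -0.8, 0, 0, 0, 0, 0, -0.8, 0, 0, 0, 0, 0, -0.6, 0, 0, 0, 0, 0, -0.4, 0, 0, 0]

```text
t: 28.18
tcp_pos: [0.6698, -0.0057, 0.0808]
tcp_rot: [-0.002, 0.136, 0.991, 0.0]
force: [-0.7, 0.4, 0.5]
finger_gap: 0.0701
finger_force: 0.0
```

Request:
play_rows:
  increments: [0, 0, -0.2, 0, 0, 0, 0, 0, -0.1, 0, 0, 0, 0, 0, 0, 0, 0, 0]

```text
t: 28.43
tcp_pos: [0.6718, -0.0073, 0.0751]
tcp_rot: [0.0, 0.137, 0.991, 0.0]
force: [0.8, -0.3, 0.0]
finger_gap: 0.07
finger_force: 0.0
```

Request:
play_rows:
  increments: [0, 0, 0, 0, 0, 0, 0, 0, 0, 0, 0, 0, 0, 0, 0, 0, 0, 0, 0, 0, 0, 0, 0, 0, 0, 0, 0, 0, 0, 0]
  gripper: 20

```text
t: 28.85
tcp_pos: [0.6721, -0.0079, 0.0753]
tcp_rot: [0.0, 0.137, 0.991, 0.0]
force: [-0.5, 0.4, 0.3]
finger_gap: 0.041
finger_force: 0.0
```

Request:
play_rows:
  increments: [0, 0, 0, 0, 0, 0, 0, 0, 0, 0, 0, 0, 0, 0, 0, 0, 0, 0]

```text
t: 29.1
tcp_pos: [0.6721, -0.0076, 0.0752]
tcp_rot: [0.0, 0.137, 0.991, 0.0]
force: [-0.1, 0.8, 1.1]
finger_gap: 0.0354
finger_force: 30.0
```

Request:
play_rows:
  increments: [0, 0, 0.5, 0, 0, 0, 0, 0, 1, 0, 0, 0, 0, 0, 1, 0, 0, 0, 0, 0, 1, 0, 0, 0, 0, 0, 1, 0, 0, 0]

```text
t: 29.52
tcp_pos: [0.6711, -0.0083, 0.1886]
tcp_rot: [-0.001, 0.137, 0.991, -0.0]
force: [-0.2, -0.1, -2.2]
finger_gap: 0.0354
finger_force: 30.0
```

Request:
play_rows:
  increments: [-1, 0.8, 0, 0, 0, 0, -1, 0.8, 0, 0, 0, 0, -1, 0.8, 0, 0, 0, 0, -1, 0.8, 0, 0, 0, 0, -1, 0.8, 0, 0, 0, 0]

```text
t: 29.93
tcp_pos: [0.5451, 0.0925, 0.1877]
tcp_rot: [-0.0, 0.137, 0.991, -0.0]
force: [0.5, 0.0, -2.0]
finger_gap: 0.0354
finger_force: 30.0
```

Request:
play_rows:
  increments: [-1, 0.8, 0, 0, 0, 0, -1, 0.8, 0, 0, 0, 0, -1, 0.8, 0, 0, 0, 0, -1, 0.8, 0, 0, 0, 0, -1, 0.8, 0, 0, 0, 0]

```text
t: 30.35
tcp_pos: [0.4203, 0.1924, 0.1879]
tcp_rot: [-0.0, 0.137, 0.991, -0.0]
force: [0.6, 1.6, -2.5]
finger_gap: 0.035
finger_force: 30.0
```

Request:
play_rows:
  increments: [-0.5, 0.4, 0, 0, 0, 0, -0.29, 0.18, 0, 0, 0, 0, 0, 0, 0, 0, 0, 0, 0, 0, 0, 0, 0, 0, 0, 0, 0, 0, 0, 0]

```text
t: 30.77
tcp_pos: [0.4036, 0.2053, 0.1876]
tcp_rot: [0.001, 0.138, 0.99, -0.0]
force: [0.5, -0.9, -2.0]
finger_gap: 0.0355
finger_force: 30.0
```

Aligned with dS; lowering by 97 mm (3.9 units).

Request:
play_rows:
  increments: [0, 0.04, -0.4, 0, 0, 0, 0, 0, -0.5, 0, 0, 0, 0, 0, -0.5, 0, 0, 0, 0, 0, -0.5, 0, 0, 0, 0, 0, -0.5, 0, 0, 0]

```text
t: 31.18
tcp_pos: [0.4038, 0.2063, 0.1268]
tcp_rot: [0.001, 0.139, 0.99, -0.0]
force: [1.1, 0.3, -2.1]
finger_gap: 0.0353
finger_force: 30.0
```

Request:
play_rows:
  increments: [0, 0, -0.5, 0, 0, 0, 0, 0, -0.4, 0, 0, 0, 0, 0, -0.3, 0, 0, 0, 0, 0, -0.1, 0, 0, 0, 0, 0, 0, 0, 0, 0]

```text
t: 31.6
tcp_pos: [0.4026, 0.2068, 0.0944]
tcp_rot: [-0.0, 0.138, 0.99, -0.0]
force: [-0.2, -0.5, -2.5]
finger_gap: 0.0353
finger_force: 30.0
```

Request:
play_rows:
  increments: [0, 0, -0.08, 0, 0, 0, 0, 0, 0, 0, 0, 0, 0, 0, 0, 0, 0, 0]

```text
t: 31.85
tcp_pos: [0.4025, 0.2077, 0.0933]
tcp_rot: [0.0, 0.137, 0.991, 0.0]
force: [-0.3, -0.4, -2.2]
finger_gap: 0.035
finger_force: 30.0
```

Request:
play_rows:
  increments: [0, 0, -0.12, 0, 0, 0, 0, 0, 0, 0, 0, 0, 0, 0, 0, 0, 0, 0]

```text
t: 32.1
tcp_pos: [0.4026, 0.208, 0.0902]
tcp_rot: [0.001, 0.137, 0.991, 0.0]
force: [0.3, 0.3, -0.8]
finger_gap: 0.0354
finger_force: 30.0
```

Request:
play_rows:
  increments: [0, 0, 0, 0, 0, 0, 0, 0, 0, 0, 0, 0, 0, 0, 0, 0, 0, 0, 0, 0, 0, 0, 0, 0]
  gripper: 70

```text
t: 32.43
tcp_pos: [0.402, 0.2076, 0.09]
tcp_rot: [-0.0, 0.137, 0.991, -0.0]
force: [-0.4, 0.3, -0.0]
finger_gap: 0.0573
finger_force: 0.0
```

Request:
play_rows:
  increments: [0, 0, 0.4, 0, 0, 0, 0, 0, 1, 0, 0, 0, 0, 0, 1, 0, 0, 0, 0, 0, 1, 0, 0, 0, 0, 0, 1, 0, 0, 0]

```text
t: 32.85
tcp_pos: [0.4017, 0.2073, 0.201]
tcp_rot: [-0.0, 0.137, 0.991, -0.0]
force: [0.9, -0.1, 0.4]
finger_gap: 0.0699
finger_force: 0.0
```

```bash
python3 - <<'E'
from h import *
s=shot("w9",[(.402,.207,.105,.018),(.402,.207,.015,.088)]); print(s["tcp_pos"])
a=cv2.imread("pics/w9.png")[60:280,120:]; b=r.grab_frame("scene")[150:290,230:510,::-1]; c=r.grab_frame("side")[110:250,230:430,::-1]
cv2.imwrite("pics/m9.png",np.vstack([cv2.resize(a,(800,320)),np.hstack([cv2.resize(b,(440,220)),cv2.resize(c,(360,220))])]))
E
```

```text
[0.40169174 0.20734425 0.20100107]
```

View pics/m9.png

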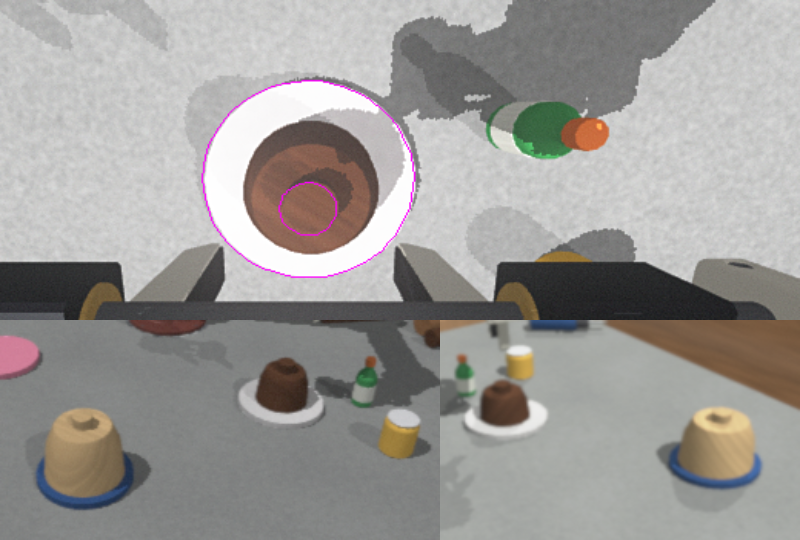

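Both stacks stand level and centred on their boards. The tin and bottle are untouched and the gripper is clear.

```bash
python3 -c "
from cell import r
print(r.sign_off())"
```

```text
the job is handed in; nothing more can be done
None
```

I nested the three pale bowls on the blue board and the two dark bowls on the white board, and handed the job in at about 33 s of the 128 s allowed; in the last pictures both stacks looked level and centred and the tin and bottle undisturbed, but `sign_off()` returned no verdict.

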